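# Fit the throat plate and push the keyed sanding spindle home

### The job

Get the bench sander ready: first lower the plywood throat plate over the sander's two locating pins until it lies flush on the sander's table, and let go of it. Then take the sanding spindle out of its wooden rack, put its shaft through the plate into the hub, turn it until its key slips into the keyway, and keep pushing against the ejector spring until its collar sits fully home on the hub. Finish while still gripping the spindle and holding it pressed home, as for a colleague about to tighten the set screw, and leave the toy truck, glue bottle and hammer where they are.

Things in the scene. Friction and masses are not known exactly. Their poses are not given: they have to be found in the camera images.
- sander: Bench sander, a fixed grey box 260 x 260 mm with an aluminium table top 90 mm above the bench. Origin: centre of its underside; x nominally away from the robot, z up.
- hub_mouth (a point): Centre of the hub's mouth, level with the table top; axes as the sander's. Steel hub ring, 22 mm bore, with one keyway 10 mm wide reaching 17.5 mm out from the axis. The keyway lies anywhere within 29 deg either side of this frame's +x: seen from above, but not given; find it by eye or by feel, turning the lightly pressed spindle. The hub is stiff (0.6 N m to turn it): take it as fixed.
- pin_near (a point): Foot, on the table top, of a fixed steel locating pin, 8 mm thick, 22 mm tall, tapered over its top 4 mm. It stands 58 mm from the hub's axis, towards the sander's -x.
- pin_far (a point): Foot of the other, equal pin, 58 mm from the hub's axis towards the sander's +x.
- plate_center (a point): Throat plate, loose, plywood, 150 (its x) x 56 (its y) x 18 mm (z up), 0.09 to 0.14 kg; this point is its centre, half-way up. It starts flat on the bench. Through holes: 43 mm in the middle, 10.5 mm at x = -58 and +58 mm for the pins; either way round fits. Grip it across its 56 mm width at the middle. Seated, this point is 9 mm above the hub mouth.
- spindle_grip (a point): Sanding spindle, loose, about 0.42 kg, upright in its rack. This point: centre of the flat-sided steel tang on top, 32 (x) x 20 (y) x 32 mm (z up), to be gripped across the 20 mm. Brown sanding drum, 56 mm thick, from 16 to 66 mm below it. A lug 8 mm high on the drum, beside the tang on its +x side, stands right above the key. Fully home this point is 88 mm above the hub mouth.
- spindle_seat (a point): Underside of the spindle's collar (36 mm thick, 22 mm tall, under the drum), on the axis, 88 mm below the tang's centre. It seats on the hub's mouth. Below it the 20 mm shaft goes on for 40 mm; its tip is tapered over 4 mm.
- spindle_key (a point): Lower end of the spindle's single key, 12.5 mm off the axis towards the spindle's +x, 114 mm below the tang's centre, 14 mm above the shaft's tip (so the shaft enters the bore before the key meets the hub). The key is 7 mm wide, 23 mm tall and reaches 16 mm out from the axis. It starts pointing within 40 deg of the world's +x.
- rack: Spindle rack, a fixed wooden block 100 x 100 x 70 mm, origin at the centre of its underside, with a 42 mm hole through its middle in which shaft and collar hang loosely; the drum rests on its top. Lift the spindle straight up by 75 mm to clear it.
- ejector (a joint): Spring-loaded ejector disc at the bottom of the hub's bore: 0 = up, grows (m) as the shaft's tip presses it down. The tip meets it 22 mm below the hub mouth; it reads 0.018 with the spindle fully home. The spring pushes back with 7 N at first contact and 12.4 N fully home, more than the spindle weighs, so it lifts a spindle that is let go.
- truck: Plywood toy truck, 140 x 70 x 86 mm, origin under its centre; leave it alone.
- glue: White glue bottle, 60 mm thick, 150 mm tall, origin under its centre; leave it alone.
- hammer: Hammer lying on the bench, about 300 mm long; leave it alone.
Mind the look-alikes: they are no part of the job. Leave any purple look-alike of the part that bears spindle_grip alone. There is more than one size of the part that bears plate_center; the job needs the smaller.

How it is judged:
On the way, in this order (a step that is already met when the one before it is completed fails the run):
1. the throat plate lies flush on the sander's table over both pins, let go (horizontal distance between plate_center and hub_mouth below 0.004 m and z of plate_center in the frame of hub_mouth below 0.0115 m and angle between plate_center's own z axis and vertical below 0.04 rad and angle between the x axis of plate_center and the x axis of hub_mouth, either way round below 0.06 rad and contact force between the fingers and plate below 0.1 N), for 0.2 s.
2. the spindle's key has slipped into the keyway and its collar sits home on the hub (z of spindle_grip in the frame of hub_mouth below 0.0905 m and horizontal distance between spindle_grip and hub_mouth below 0.006 m and angle between spindle_grip's own z axis and vertical below 0.06 rad and value of joint ejector above 0.0155 m), for 0.2 s.
At the end, for the whole second after the job is handed in: The plate is flush on the table over both pins (centre within 4 mm of the hub axis, within 2.5 mm of full seating); the spindle is upright (within 3.4 deg), its collar within 2.5 mm of the hub's face and the ejector pressed down by more than 15.5 mm, still gripped by the fingers and at rest (all of step 2 and horizontal distance between plate_center and hub_mouth below 0.004 m and z of plate_center in the frame of hub_mouth below 0.0115 m and angle between plate_center's own z axis and vertical below 0.04 rad and angle between the x axis of plate_center and the x axis of hub_mouth, either way round below 0.06 rad and contact force between the fingers and spindle above 3 N and linear speed of spindle below 0.02 m/s); the arm keeps its last pose, push and grip.
It fails at once if the toy truck is disturbed (moved more than 30 mm) (distance of truck from where it was at the start of the episode above 0.03 m).
It fails at once if the glue bottle is disturbed (moved more than 30 mm) (distance of glue from where it was at the start of the episode above 0.03 m).
It fails at once if the hammer is disturbed (moved more than 30 mm) (distance of hammer from where it was at the start of the episode above 0.03 m).
It also fails if it takes over 64 s, if anything falls off the work surface, if the arm or the gripper's body presses on something with over 40 N, if the wrist force passes 120 N, or if a joint passes its speed limit or range.

### The arm

A 7-joint arm with a two-finger parallel gripper is mounted at the origin on the work surface. World frame = base frame: x ahead of the robot, y to its left, z up, the work surface at z = 0. Lengths are in m, angles in rad, forces in N, time in s.
With the tool pointing down it reaches from about 0.425 to 0.875 m from the base axis. Payload 4.7 kg.
Tool frame: the origin (TCP) lies midway between the tips of the shut fingers; the grasp point (between the pads) lies 19 mm behind it; y points along the fingers, z is the direction in which the jaws open and shut, and the axes are right-handed (so a half turn about y gives the same grasp; the last joint's range is limited). The gripper opens to 87 mm and grips with 3 to 60 N. Pads are 19 mm wide; open, the fingers measure 117 mm over their backs; the gripper's body (75 mm by 190 mm) begins 51 mm behind the grasp point.
Start: joints at [1.363, 0.321, -0.07, 1.45, 0.023, 1.371, -0.057], TCP at [0.143, -0.634, 0.223] pointing down, gripper open.
Joint ranges: [-2.86, 2.86], [-0.3, 2.09], [-1.38, 1.24], [0.06, 2.45], [-1.56, 4.7], [0.09, 2.05], [-2.69, 2.69]. Speed limits (rad/s): [2.57, 2.57, 3.14, 3.14, 3.14, 3.14, 3.14].

### API

Orientations are given as a rotation vector (axis times angle).
In Python, from bench import ctrl gives the robot as it stands.
- The arm moves only by the tool play_rows, never from a script. Its arguments are lists of equal length, an entry for each row: "translation": the shift along the tool's x, y, z in mm, a list of three; "turn": the turn, a rotation vector about the tool's x, y, z in rad, a list of three; "fingers": the opening, from -1 (shut) to 1 (fully open), so that 0 is half open. In form: {"translation": [[dx, dy, dz], ...], "turn": [[wx, wy, wz], ...], "fingers": [fingers, ...]}. A call has exactly 10 rows; each row shifts and turns the commanded pose from where the row before left it, along the tool's axes as they then stand; what a row does not reach is not made up. A row lasts 1/12 s, in which the tool goes at most 41.7 mm and 7.16 degrees, less where a joint would pass 70% of its speed; a pose out of reach is approached as far as the arm can. A call with a gripper value outside its range is refused whole. The fingers move at their own pace and stop on an object; "grip_force" is the grip in N (left out, the last holds). Time passes only in rows, so rows that do not move let the fingers close, or fill a call up. It gives the time, the measured TCP pose, the force and the opening at its end, in the units of the state.
- ctrl.get_state(): the state, without advancing time (a new reading comes with each control period).
- ctrl.get_image(name): name is "scene" or "side" or "wrist"; returns the picture (420x560x3 uint8, blue, green, red); there is no depth.
- ctrl.camera_info(name): a dict with "camera_matrix" (3x3 intrinsics, pixels), "R" (3x3) and "t" (3): a world point X has camera coordinates R X + t. Camera axes: x right, y down, z forward; pixel columns grow to the right and rows downward; lengths in m; the calibration is good to about 2 mm. A picture is of the moment at which its call begins: read the wrist's pose just before it. camera_info takes no time and is no camera call; for the wrist camera it gives the pose at the moment of the call.
- ctrl.close_job(): hands the job in, once; it reports no verdict.
The state is a dict: "time": time; "joint_positions": joint angles; "qd": joint speeds; "joint_torque": joint torques, N m; "position": TCP position; "tool_rot": TCP orientation; "ft_force": force on the tool from outside, world axes, zero at the start; "torque": the same for the moment, N m; "grip_width": opening from 0.0 (shut) to 1.0 (fully open).
Only numpy, scipy, OpenCV 4.12 (cv2) and the standard library are available. Lean on these libraries where they do the work, as an engineer would, in place of code of your own. Each camera call takes 0.05 s, during which the arm holds its last target.

## Working session

There is one attempt and no reset: what is moved stays moved. The work goes in short steps, Python scripts to look and compute and a tool call to move; the robot and the scene stay as the last step left them, time stands still between calls to the robot, and variables do not carry over. Pictures are saved under pics/ and viewed, and the job is handed in when it is done.

Besides the shell and the picture viewer there is one more tool, called after "Emit:" by a JSON object that holds its "fn" and its "kwargs", one argument or row to a line. play_rows: Moves the arm, as the interface text tells. Its arguments: {"type":"object","properties":{"translation":{"type":"array"},"turn":{"type":"array"},"fingers":{"type":"array"},"grip_force":{"type":"number"}},"required":["translation","turn","fingers"]}

```bash
ls; mkdir -p pics; python3 - <<'E'
from bench import ctrl
import cv2, numpy as np
s=ctrl.get_state(); print({k:np.round(v,4).tolist() for k,v in s.items()})
for n in ["scene","side","wrist"]:
    i=ctrl.camera_info(n); print(n,{k:np.round(v,4).tolist() for k,v in i.items()})
    cv2.imwrite(f"pics/a_{n}.png",ctrl.get_image(n))
E
```

```text
pics
{'time': 0.0, 'joint_positions': [1.3631, 0.3218, -0.0701, 1.4517, 0.0226, 1.3708, -0.0569], 'qd': [-0.0013, 0.0003, -0.0005, -0.0013, -0.0007, 0.0003, -0.0003], 'joint_torque': [-0.0002, -49.1286, -0.404, -31.2528, -0.0638, 0.0435, 0.0002], 'position': [0.1428, -0.6335, 0.2215], 'tool_rot': [-0.2347, 2.1063, -2.1023], 'ft_force': [0.1224, -0.1638, 0.0813], 'torque': [-0.0387, 0.013, -0.0291], 'grip_width': 1.0003}
scene {'camera_matrix': [[513.8112, 0.0, 275.8474], [0.0, 513.8112, 211.3053], [0.0, 0.0, 1.0]], 'R': [[0.2532, 0.9673, -0.0167], [0.784, -0.2153, -0.5822], [-0.5667, 0.1344, -0.8129]], 't': [-0.0936, -0.3764, 1.6431]}
side {'camera_matrix': [[421.6922, 0.0, 285.1225], [0.0, 421.6922, 216.1323], [0.0, 0.0, 1.0]], 'R': [[-0.9053, -0.4244, 0.0159], [-0.303, 0.6192, -0.7244], [0.2976, -0.6606, -0.6892]], 't': [0.4752, 0.2753, 0.8879]}
wrist {'camera_matrix': [[311.7798, 0.0, 279.1444], [0.0, 311.7798, 207.2424], [0.0, 0.0, 1.0]], 'R': [[0.2198, -0.9755, -0.0033], [-0.9335, -0.2113, 0.2896], [-0.2832, -0.0606, -0.9571]], 't': [-0.6488, -0.0362, 0.3914]}
```

View pics/a_scene.png

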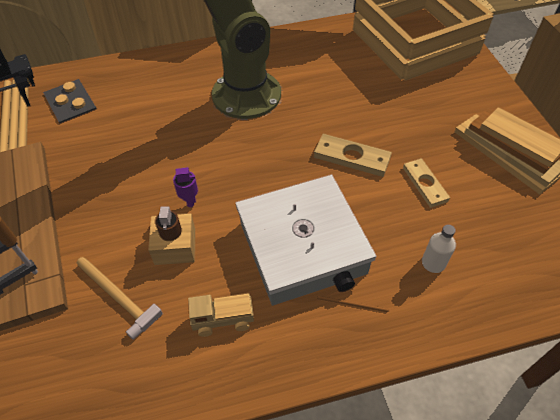

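View pics/a_side.png

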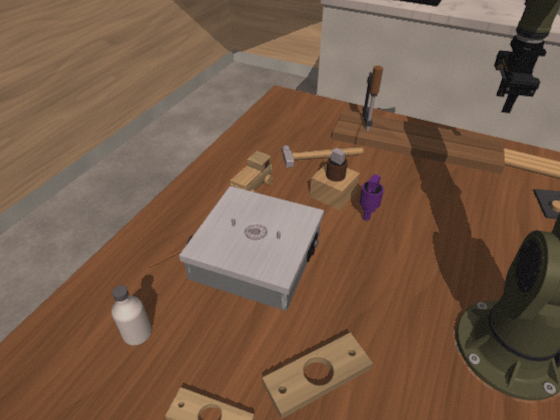

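View pics/a_wrist.png

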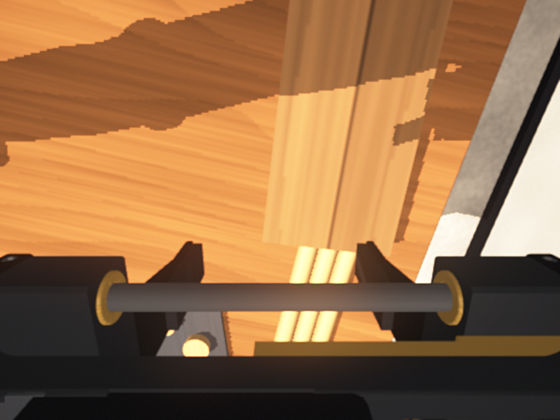

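The candidate plates are at scene (350,155), the larger, and (426,182), the smaller, which I choose. The candidate spindles are the upright one in the rack at (168,222), which I choose, and the purple one at (185,187), a look-alike to leave alone. I'll check these in crops.

```bash
cat > h.py <<'E'
import cv2, numpy as np
from scipy.spatial.transform import Rotation as Ro
def ray(ci,u,v):
    K=ci["camera_matrix"];R=np.array(ci["R"]);t=np.array(ci["t"])
    d=R.T@np.linalg.inv(K)@np.array([u,v,1.]); o=-R.T@t
    return o,d
def cast(ci,u,v,z):
    o,d=ray(ci,u,v); return o+d*(z-o[2])/d[2]
def proj(ci,X):
    c=np.array(ci["R"])@np.array(X)+np.array(ci["t"]); p=np.array(ci["camera_matrix"])@c; return p[:2]/p[2]
def tri(c1,p1,c2,p2):
    o1,d1=ray(c1,*p1);o2,d2=ray(c2,*p2)
    s=np.linalg.lstsq(np.c_[d1,-d2],o2-o1,rcond=None)[0]
    a=o1+s[0]*d1;b=o2+s[1]*d2
    return (a+b)/2,np.linalg.norm(a-b)
E
python3 - <<'E'
import cv2,numpy as np
from h import *
from bench import ctrl
a=cv2.imread("pics/a_scene.png");b=cv2.imread("pics/a_side.png")
c1=a[120:300,220:460]; c2=a[150:270,130:230]
cv2.imwrite("pics/b1.png",cv2.resize(c1,None,fx=3.3,fy=3.3,interpolation=cv2.INTER_CUBIC))
cv2.imwrite("pics/b2.png",cv2.resize(c2,None,fx=5,fy=5,interpolation=cv2.INTER_CUBIC))
cs=ctrl.camera_info("scene")
for n,p in dict(plate=(426,180),big=(353,152)).items(): print(n,cast(cs,*p,.018).round(3))
print("hub",cast(cs,303,228,.09).round(3),"spindle",cast(cs,165,214,.19).round(3))
for n,p in dict(truck=(222,325),glue=(437,268),ham=(145,322),rackc=(171,257)).items(): print(n,cast(cs,*p,0).round(3))
print(Ro.from_rotvec(ctrl.get_state()["tool_rot"]).as_matrix().round(3))
E
```

```text
plate [0.492 0.392 0.018]
big [0.342 0.235 0.018]
hub [0.6   0.008 0.09 ] spindle [ 0.547 -0.297  0.19 ]
truck [ 0.752 -0.229  0.   ]
glue [0.744 0.312 0.   ]
ham [ 0.698 -0.4    0.   ]
rackc [ 0.54  -0.318  0.   ]
[[-0.976 -0.     0.22 ]
 [-0.22   0.001 -0.976]
 [ 0.    -1.    -0.001]]
```

View pics/b1.png

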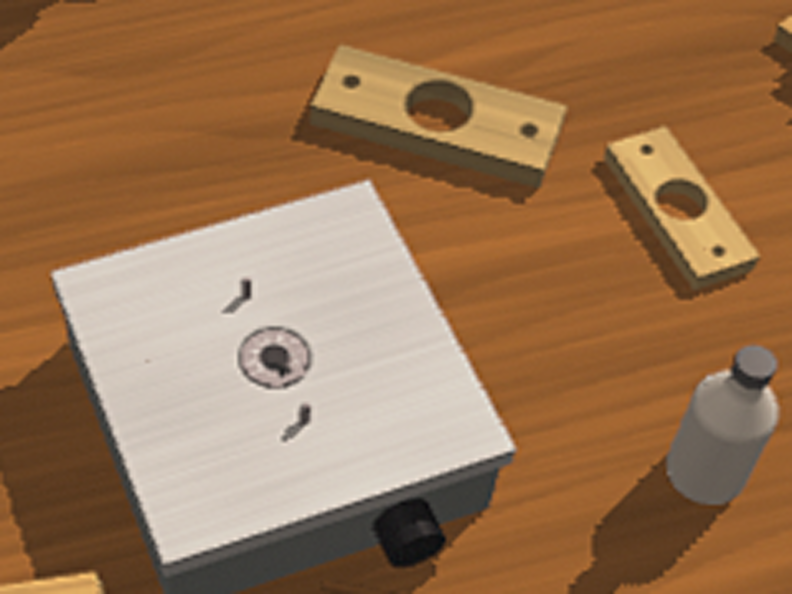

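View pics/b2.png

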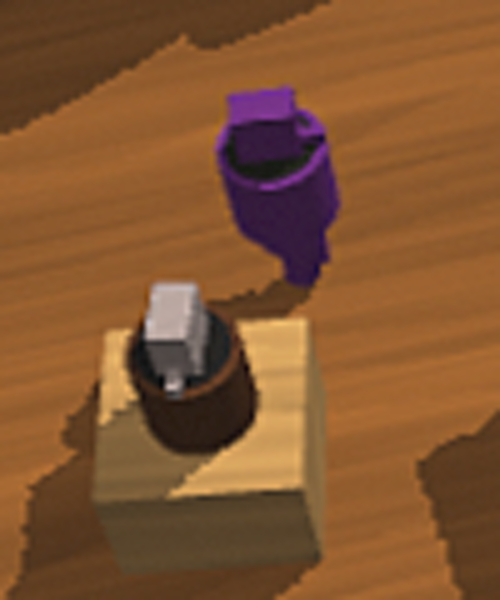

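```bash
python3 - <<'E'
import cv2,numpy as np
from h import *
from bench import ctrl
cs=ctrl.camera_info("scene");cd=ctrl.camera_info("side");cw=ctrl.camera_info("wrist")
C=lambda x,y,z:cast(cs,220+x/3.3,120+y/3.3,z).round(4)
h=[C(*p,.018) for p in [(647,149),(681,199),(718,250)]]
print("plate holes",h,np.linalg.norm(h[2]-h[0]),np.degrees(np.arctan2(*(h[2]-h[0])[1::-1])))
h=[C(*p,.018) for p in [(351,81),(439,104),(529,130)]]
print("big holes",np.linalg.norm(h[2]-h[0]))
p=[C(247,282,.112),C(306,408,.112)];print("pintops",p,np.linalg.norm(p[1]-p[0]),np.degrees(np.arctan2(*(p[1]-p[0])[1::-1])),(p[0]+p[1])/2)
print("hub",C(275,357,.09),"keyw",C(286,372,.09))
print(tri(cs,(303.2,228),cd,(256,232)))
D=lambda x,y,z:cast(cs,130+x/5,150+y/5,z).round(4)
print("tang",[D(*p,.152) for p in [(154,284),(197,285),(188,338),(147,338)]])
print("lug",D(175,378,.128))
s=ctrl.get_state();T=Ro.from_rotvec(s["tool_rot"]).as_matrix()
R=np.array(cw["R"]);o=-R.T@cw["t"];print("cam in tool",(T.T@(o-s["position"])).round(4),"fwd",(T.T@R[2]).round(3),"right",(T.T@R[0]).round(3))
E
```

```text
plate holes [array([0.4356, 0.3875, 0.018 ]), array([0.4933, 0.3924, 0.018 ]), array([0.5501, 0.399 , 0.018 ])] 0.11507606180261823 5.7353643333246485
big holes 0.1598459570961993
pintops [array([0.5461, 0.0033, 0.112 ]), array([0.6614, 0.013 , 0.112 ])] 0.11570730314029444 4.808876273637152 [0.60375 0.00815 0.112  ]
hub [0.6009 0.009  0.09  ] keyw [0.6155 0.013  0.09  ]
(array([0.59801937, 0.00971927, 0.08625954]), np.float64(0.00010551365915734941))
tang [array([ 0.4951, -0.3075,  0.152 ]), array([ 0.501 , -0.2881,  0.152 ]), array([ 0.53  , -0.2962,  0.152 ]), array([ 0.525 , -0.3145,  0.152 ])]
lug [ 0.5332 -0.3073  0.128 ]
cam in tool [-0.0787 -0.1615  0.0002] fwd [ 0.29   0.957 -0.002] right [0.    0.002 1.   ]
```

Emit:
{"fn": "play_rows", "kwargs": {
  "translation": [
    [0,-38,0],
    [-28,0,-24],
    [-28,0,-24],
    [-28,0,-24],
    [-28,0,-24],
    [-28,0,-24],
    [-28,0,-24],
    [-28,0,-24],
    [-28,0,-24],
    [-28,0,-24]
  ],
  "turn": [
    [0,0.122,0],
    [0,0,0],
    [0,0,0],
    [0,0,0],
    [0,0,0],
    [0,0,0],
    [0,0,0],
    [0,0,0],
    [0,0,0],
    [0,0,0]
  ],
  "fingers": [1,1,1,1,1,1,1,1,1,1]
}}

```text
time: 0.98
position: [0.373, -0.3924, 0.2604]
tool_rot: [-0.109, 2.17, -2.171]
ft_force: [1.1, -0.0, 0.5]
grip_width: 1.002
```

Emit:
{"fn": "play_rows", "kwargs": {
  "translation": [
    [-24,0,-20],
    [-22,0,-18],
    [-20,0,-16],
    [-16,0,-14],
    [-12,0,-10],
    [-8,0,-6],
    [0,0,0],
    [0,0,0],
    [0,0,0],
    [0,0,0]
  ],
  "turn": [
    [0,0,0],
    [0,0,0],
    [0,0,0],
    [0,0,0],
    [0,0,0],
    [0,0,0],
    [0,0,0],
    [0,0,0],
    [0,0,0],
    [0,0,0]
  ],
  "fingers": [1,1,1,1,1,1,1,1,1,1]
}}

```text
time: 1.82
position: [0.4642, -0.3018, 0.2604]
tool_rot: [-0.106, 2.171, -2.172]
ft_force: [0.6, 0.5, 0.1]
grip_width: 1.005
```

```bash
cat > look.py <<'E'
import sys,pickle
from bench import ctrl
from h import *
n=sys.argv[1]; cam=sys.argv[2] if len(sys.argv)>2 else "wrist"
s=ctrl.get_state();ci=ctrl.camera_info(cam);im=ctrl.get_image(cam)
cv2.imwrite(f"pics/{n}.png",im);pickle.dump((ci,s),open(f"pics/{n}.pkl","wb"))
T=Ro.from_rotvec(s["tool_rot"]).as_matrix()
print(s["time"],np.round(s["position"],4),"jaw az",np.degrees(np.arctan2(T[1,2],T[0,2])).round(2),"tilt",np.degrees(np.arccos(-T[2,1])).round(2),"F",np.round(s["ft_force"],2),"w",round(s["grip_width"],3))
E
python3 look.py w1
```

```text
1.8167 [ 0.4642 -0.3018  0.2604] jaw az -84.42 tilt 0.05 F [0.63 0.48 0.07] w 1.005
```

View pics/w1.png

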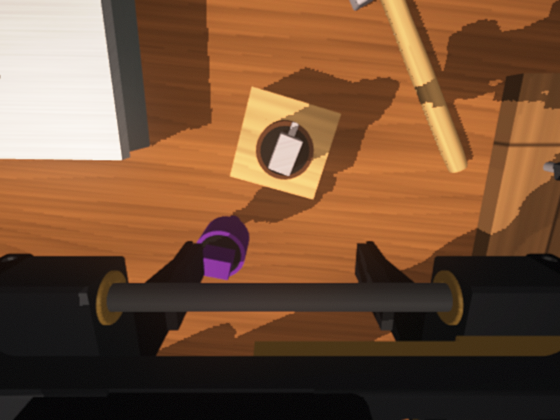

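```bash
python3 - <<'E'
import pickle
from h import *
im=cv2.imread("pics/w1.png");ci,s=pickle.load(open("pics/w1.pkl","rb"))
hsv=cv2.cvtColor(im,cv2.COLOR_BGR2HSV)
m=((hsv[...,1]<70)&(hsv[...,2]>130)).astype(np.uint8); m[:110]=0;m[200:]=0;m[:,:250]=0;m[:,330:]=0
n,l,st,c=cv2.connectedComponentsWithStats(m);
for i in range(1,n): print(st[i],c[i])
cnt,_=cv2.findContours(m,0,2);k=max(cnt,key=cv2.contourArea)
r=cv2.minAreaRect(k);print(r)
b=cv2.boxPoints(r);W=np.array([cast(ci,*p,.152) for p in b]);print(W.round(4),np.linalg.norm(np.diff(W,axis=0),axis=1).round(4),W.mean(0).round(4))
cv2.imwrite("pics/w1c.png",cv2.resize(im[75:210,220:350],None,fx=4.4,fy=4.4,interpolation=cv2.INTER_CUBIC))
E
```

```text
[289 122  10  14  81] [293.02469136 128.34567901]
[268 134  35  42 896] [284.61830357 154.31473214]
((284.413818359375, 154.4655303955078), (24.140392303466797, 37.69615173339844), 21.801406860351562)
[[ 0.496  -0.2874  0.152 ]
 [ 0.5268 -0.2966  0.152 ]
 [ 0.5212 -0.3163  0.152 ]
 [ 0.4901 -0.3076  0.152 ]] [0.0321 0.0205 0.0323] [ 0.5085 -0.302   0.152 ]
```

View pics/w1c.png

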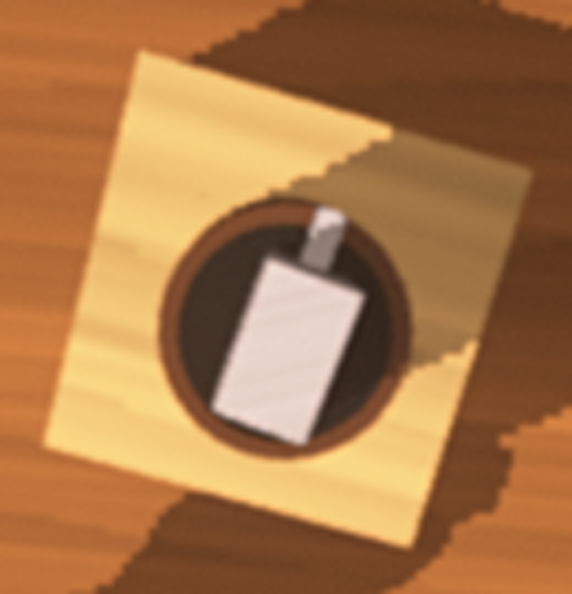

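Emit:
{"fn": "play_rows", "kwargs": {
  "translation": [
    [-14,0,-36],
    [-16,0,-38],
    [-16,0,-38],
    [-16,0,-38],
    [-16,0,-38],
    [-16,0,-38],
    [-14,0,-34],
    [-10,0,-22],
    [-6,0,-14],
    [-2,0,-3]
  ],
  "turn": [
    [0,0,0],
    [0,0,0],
    [0,0,0],
    [0,0,0],
    [0,0,0],
    [0,0,0],
    [0,0,0],
    [0,0,0],
    [0,0,0],
    [0,0,0]
  ],
  "fingers": [1,1,1,1,1,1,1,1,1,1]
}}

```text
time: 2.7
position: [0.5611, 0.0132, 0.2607]
tool_rot: [-0.113, 2.169, -2.166]
ft_force: [0.1, -0.5, 0.7]
grip_width: 1.002
```

```bash
python3 look.py w2; python3 -c "
import cv2
im=cv2.imread('pics/w2.png');cv2.imwrite('pics/w2c.png',cv2.resize(im[70:240,190:370],None,fx=3.4,fy=3.4,interpolation=cv2.INTER_CUBIC))"
```

```text
2.7 [0.5611 0.0132 0.2607] jaw az -84.02 tilt 0.09 F [ 0.08 -0.48  0.74] w 1.002
```

View pics/w2c.png

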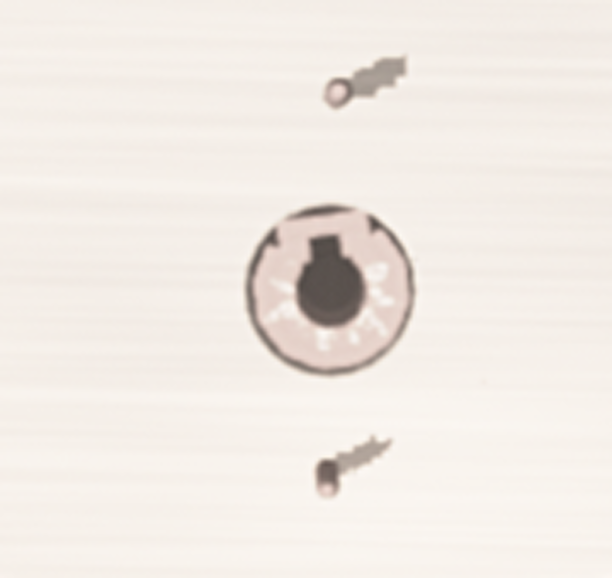

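```bash
python3 - <<'E'
import pickle
from h import *
im=cv2.imread("pics/w2.png");ci,s=pickle.load(open("pics/w2.pkl","rb"))
g=cv2.cvtColor(im,cv2.COLOR_BGR2GRAY)
m=(g<130).astype(np.uint8); m[:125]=0;m[190:]=0;m[:,255:][:,65:]=0;m[:,:258]=0
n,l,st,c=cv2.connectedComponentsWithStats(m)
for i in range(1,n):
    if st[i][4]>15: print(st[i],c[i].round(1))
# outer ring
m2=(im[...,1].astype(int)<im[...,2]-12).astype(np.uint8);m2[:110]=0;m2[200:]=0
P=lambda x,y:(190+(x+.5)/3.4-.5,70+(y+.5)/3.4-.5)
print("ring c",cast(ci,*P(331,290),.09).round(4))
for nm,p,z in [("bore",(331,292),.09),("keyw end",(324,236),.09),("fartop",(336,93),.112),("neartop",(328,488),.112)]:
    print(nm,P(*p),cast(ci,*P(*p),z).round(4))
big=cv2.resize(im[110:200,240:330],None,fx=8,fy=8,interpolation=cv2.INTER_CUBIC);cv2.imwrite("pics/w2d.png",big[:600,:])
E
```

```text
[278 131  13   3  19] [284.2 131.6]
[264 138   7  13  21] [267.  143.1]
[277 139  20  27 370] [286.6 153.2]
ring c [0.5979 0.009  0.09  ]
bore (287.0, 155.52941176470588) [0.5973 0.009  0.09  ]
keyw end (284.94117647058823, 139.05882352941177) [0.614 0.013 0.09 ]
fartop (288.47058823529414, 97.0) [0.6545 0.0144 0.112 ]
neartop (286.11764705882354, 213.1764705882353) [0.5404 0.004  0.112 ]
```

View pics/w2d.png

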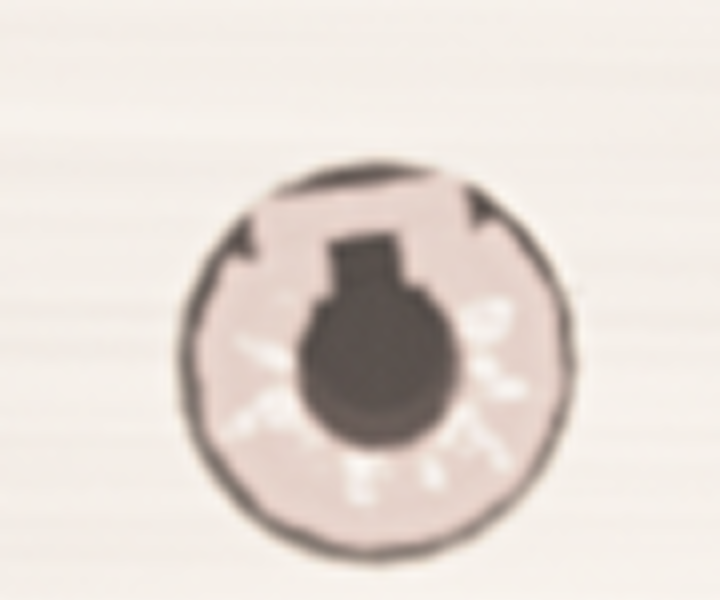

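```bash
python3 - <<'E'
import pickle
from h import *
im=cv2.imread("pics/w2.png");ci,s=pickle.load(open("pics/w2.pkl","rb"))
T=Ro.from_rotvec(s["tool_rot"]).as_matrix();p=np.array(s["position"])
for q in [(0,0,.0435),(0,0,-.0435),(-.0095,0,.0435),(-.0095,0,-.0435),(0,-.019,.0435)]: print(q,proj(ci,p+T@np.array(q)).round(1))
cv2.imwrite("pics/w2e.png",cv2.resize(im[220:360,130:430],None,fx=2.6,fy=2.6,interpolation=cv2.INTER_CUBIC))
E
```

```text
(0, 0, 0.0435) [355.5 257.4]
(0, 0, -0.0435) [202.5 257.4]
(-0.0095, 0, 0.0435) [356.7 242. ]
(-0.0095, 0, -0.0435) [201.3 241.9]
(0, -0.019, 0.0435) [364.1 274. ]
```

View pics/w2e.png

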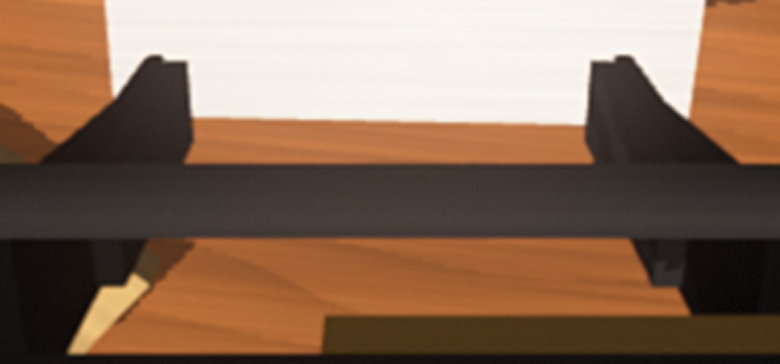

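Emit:
{"fn": "play_rows", "kwargs": {
  "translation": [
    [6,0,-36],
    [7,0,-40],
    [7,0,-40],
    [7,0,-40],
    [7,0,-40],
    [7,0,-40],
    [7,0,-40],
    [7,0,-40],
    [7,0,-40],
    [4,0,-30]
  ],
  "turn": [
    [0,0,0],
    [0,0,0],
    [0,0,0],
    [0,0,0],
    [0,0,0],
    [0,0,0],
    [0,0,0],
    [0,0,0],
    [0,0,0],
    [0,0,0]
  ],
  "fingers": [1,1,1,1,1,1,1,1,1,1]
}}

```text
time: 3.58
position: [0.4565, 0.3882, 0.2605]
tool_rot: [-0.107, 2.17, -2.171]
ft_force: [-0.2, 0.9, 0.7]
grip_width: 1.001
```

```bash
python3 look.py w3
```

```text
3.5833 [0.4565 0.3882 0.2605] jaw az -84.34 tilt 0.02 F [-0.19  0.87  0.68] w 1.001
```

View pics/w3.png

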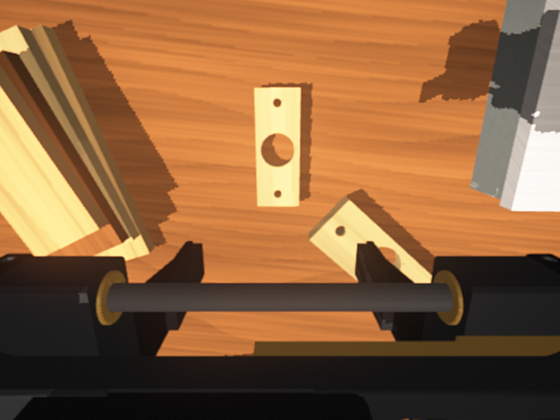

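```bash
python3 - <<'E'
import pickle
from h import *
im=cv2.imread("pics/w3.png");ci,s=pickle.load(open("pics/w3.pkl","rb"))
g=cv2.cvtColor(im,cv2.COLOR_BGR2HSV)
m=(im[...,0]>100).astype(np.uint8); m[:75]=0;m[215:]=0;m[:,:240]=0;m[:,305:]=0
cnt,_=cv2.findContours(m,cv2.RETR_CCOMP,cv2.CHAIN_APPROX_NONE)
for k in cnt:
    a=cv2.contourArea(k)
    if a>15:
        r=cv2.minAreaRect(k);print(a,np.round(r[0],1),np.round(r[1],1),round(r[2],1),cast(ci,*r[0],.018).round(4))
        if a>1000:
            W=np.array([cast(ci,*p,.018) for p in cv2.boxPoints(r)]);print(W.round(4),np.linalg.norm(np.diff(W,axis=0),axis=1).round(4),W.mean(0).round(4))
E
```

```text
5154.5 [277.  146.5] [119.  46.] 90.0 [0.4936 0.3948 0.018 ]
[[0.5616 0.4294 0.018 ]
 [0.5671 0.3739 0.018 ]
 [0.4176 0.3562 0.018 ]
 [0.4115 0.4181 0.018 ]] [0.0558 0.1506 0.0622] [0.4895 0.3944 0.018 ]
50.5 [277.2 193.2] [7.8 8.5] 45.0 [0.4323 0.3885 0.018 ]
890.0 [277.  149.5] [33.2 33.2] 45.0 [0.4898 0.3945 0.018 ]
63.5 [276.8 102.3] [8.5 9.2] 45.0 [0.5469 0.4003 0.018 ]
```

Emit:
{"fn": "play_rows", "kwargs": {
  "translation": [
    [-12,10,-1],
    [-12,30,-1],
    [-12,34,-1],
    [0,36,0],
    [0,36,0],
    [0,36,0],
    [0,34,0],
    [0,22,0],
    [0,12,0],
    [0,4,0]
  ],
  "turn": [
    [0,0,0],
    [0,0,0],
    [0,0,0],
    [0,0,0],
    [0,0,0],
    [0,0,0],
    [0,0,0],
    [0,0,0],
    [0,0,0],
    [0,0,0]
  ],
  "fingers": [1,1,1,1,1,1,1,1,1,1],
  "grip_force": 25
}}

```text
time: 4.47
position: [0.4926, 0.3904, 0.0039]
tool_rot: [-0.109, 2.169, -2.177]
ft_force: [-1.6, -1.2, 0.8]
grip_width: 1.004
```

```bash
python3 look.py w4; python3 look.py s4 side
```

```text
4.4667 [0.4926 0.3904 0.0039] jaw az -84.44 tilt 0.27 F [-1.64 -1.19  0.75] w 1.004
4.5167 [0.4928 0.3915 0.0049] jaw az -84.4 tilt 0.16 F [-0.09  0.12  0.36] w 1.0
```

View pics/w4.png

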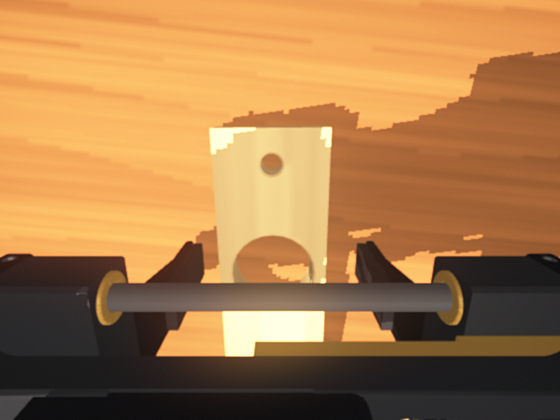

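Emit:
{"fn": "play_rows", "kwargs": {
  "translation": [
    [0,0,-3],
    [0,0,0],
    [0,0,0],
    [0,0,0],
    [0,0,0],
    [0,0,0],
    [0,0,0],
    [0,0,0],
    [0,-4,0],
    [0,-10,0]
  ],
  "turn": [
    [0,0,0],
    [0,0,0],
    [0,0,0],
    [0,0,0],
    [0,0,0],
    [0,0,0],
    [0,0,0],
    [0,0,0],
    [0,0,0],
    [0,0,0]
  ],
  "fingers": [1,-1,-1,-1,-1,-1,-1,-1,-1,-1],
  "grip_force": 25
}}

```text
time: 5.4
position: [0.4909, 0.396, 0.0193]
tool_rot: [-0.112, 2.17, -2.173]
ft_force: [-0.7, -0.4, -2.1]
grip_width: 0.637
```

```bash
python3 look.py w5
```

```text
5.4 [0.4909 0.396  0.0193] jaw az -84.28 tilt 0.18 F [-0.71 -0.36 -2.15] w 0.637
```

View pics/w5.png

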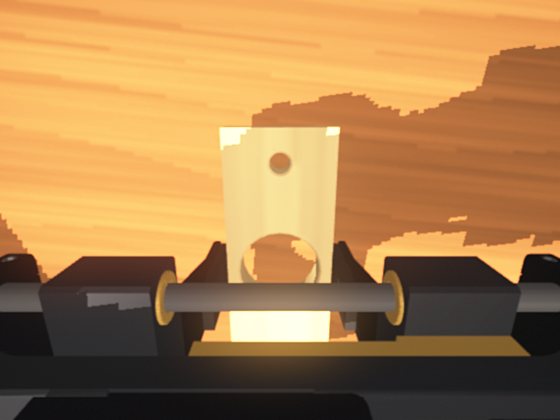

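```bash
cat > hole.py <<'E'
import pickle,sys
from h import *
n=sys.argv[1]
im=cv2.imread(f"pics/{n}.png");ci,s=pickle.load(open(f"pics/{n}.pkl","rb"))
T=Ro.from_rotvec(s["tool_rot"]).as_matrix();p=np.array(s["position"])
x0,x1,y0,y1=[int(a) for a in sys.argv[2:6]]
g=im[...,2].copy();sub=g[y0:y1,x0:x1];t,m=cv2.threshold(im[y0:y1,x0:x1,1],0,1,cv2.THRESH_BINARY_INV+cv2.THRESH_OTSU)
cnt,_=cv2.findContours(m,0,cv2.CHAIN_APPROX_NONE)
for k in cnt:
    a=cv2.contourArea(k)
    if a<30: continue
    (u,v),r=cv2.minEnclosingCircle(k);u+=x0;v+=y0
    W=cast(ci,u,v,p[2]+.013);print(a,round(u,1),round(v,1),round(r,1),"tool mm",(1e3*(T.T@(W-p))).round(2),"world",W.round(4))
E
python3 hole.py w5 262 298 148 180; python3 - <<'E'
import pickle
from h import *
import sys
sys.path.insert(0,'.')
im=cv2.imread("pics/w5.png");ci,s=pickle.load(open("pics/w5.pkl","rb"));T=Ro.from_rotvec(s["tool_rot"]).as_matrix();p=np.array(s["position"])
for u,v in [(221.5,128),(339,128)]:
  W=cast(ci,u,v,p[2]+.013);print((1e3*(T.T@(W-p))).round(2))
E
```

```text
335.5 279.8 162.9 10.9 tool mm [-55.86 -13.16   0.43] world [0.5466 0.4011 0.0323]
[-72.   -13.24 -26.46]
[-71.99 -13.17  27.74]
```

Emit:
{"fn": "play_rows", "kwargs": {
  "translation": [
    [0,-30,0],
    [0,-40,0],
    [0,-40,0],
    [-3,-34,18],
    [-7,0,34],
    [-7,0,36],
    [-7,0,36],
    [-7,0,36],
    [-7,0,36],
    [-6,0,34]
  ],
  "turn": [
    [0,0,0],
    [0,0,0],
    [0,0,0],
    [0,0,0],
    [0,0,0],
    [0,0,0],
    [0,0,0],
    [0,0,0],
    [0,0,0],
    [0,0,0]
  ],
  "fingers": [-1,-1,-1,-1,-1,-1,-1,-1,-1,-1]
}}

```text
time: 6.28
position: [0.5593, 0.1704, 0.1652]
tool_rot: [-0.107, 2.169, -2.17]
ft_force: [1.2, -1.0, -1.2]
grip_width: 0.642
```

Emit:
{"fn": "play_rows", "kwargs": {
  "translation": [
    [-6,0,34],
    [-6,0,34],
    [-5,0,32],
    [-4,0,26],
    [-3,0,18],
    [-2,0,12],
    [-1,0,8],
    [0,0,2],
    [0,0,0],
    [0,0,0]
  ],
  "turn": [
    [0,0.009,0],
    [0,0,0],
    [0,0,0],
    [0,0,0],
    [0,0,0],
    [0,0,0],
    [0,0,0],
    [0,0,0],
    [0,0,0],
    [0,0,0]
  ],
  "fingers": [-1,-1,-1,-1,-1,-1,-1,-1,-1,-1]
}}

```text
time: 7.12
position: [0.6007, 0.0115, 0.1647]
tool_rot: [-0.101, 2.175, -2.173]
ft_force: [0.4, 0.3, -0.7]
grip_width: 0.647
```

```bash
python3 look.py w6; python3 look.py c6 scene; python3 look.py d6 side; python3 - <<'E'
import cv2,numpy as np
a=cv2.imread('pics/c6.png')[150:290,230:390];b=cv2.imread('pics/d6.png')[140:300,170:340]
a=cv2.resize(a,(400,350),interpolation=cv2.INTER_CUBIC);b=cv2.resize(b,(372,350),interpolation=cv2.INTER_CUBIC)
cv2.imwrite('pics/cd6.png',np.hstack([a,b]))
E
```

```text
7.1167 [0.6007 0.0115 0.1647] jaw az -84.67 tilt 0.05 F [ 0.39  0.26 -0.7 ] w 0.647
7.1667 [0.6007 0.0117 0.1647] jaw az -84.64 tilt 0.04 F [-0.87  0.39 -1.02] w 0.644
7.2167 [0.6006 0.0115 0.1647] jaw az -84.64 tilt 0.03 F [ 0.01 -0.48 -0.82] w 0.639
```

View pics/w6.png

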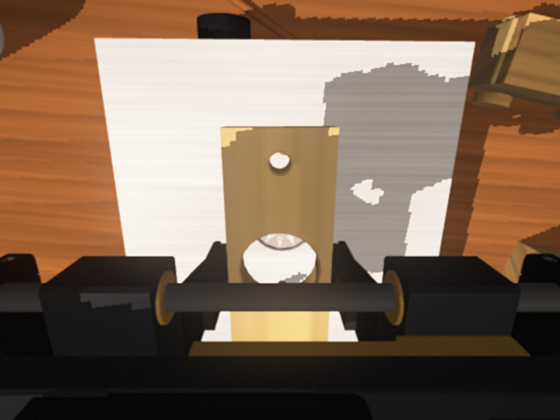

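View pics/cd6.png

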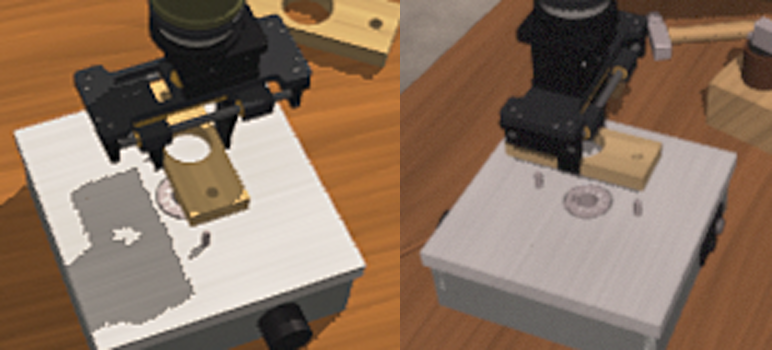

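```bash
cat > hs.py <<'E'
import pickle,sys
from h import *
# far hole in scene view vs far pin measured in same view
def run(n,x0,x1,y0,y1,dz=.013,cam=None):
    im=cv2.imread(f"pics/{n}.png");ci,s=pickle.load(open(f"pics/{n}.pkl","rb"))
    z=s["position"][2]+dz
    g=im[y0:y1,x0:x1,2];_,m=cv2.threshold(g,0,1,cv2.THRESH_BINARY_INV+cv2.THRESH_OTSU)
    mm=cv2.moments(m);u=x0+mm["m10"]/mm["m00"];v=y0+mm["m01"]/mm["m00"]
    print(n,round(u,1),round(v,1),int(mm["m00"]),cast(ci,u,v,z).round(4))
a=sys.argv; run(a[1],*[int(q) for q in a[2:6]])
E
python3 hs.py c6 310 320 222 231; python3 hole.py w6 262 298 146 176
python3 -c "
import cv2
im=cv2.imread('pics/d6.png')[190:225,250:300];cv2.imwrite('pics/d6z.png',cv2.resize(im,None,fx=12,fy=12,interpolation=cv2.INTER_CUBIC))
im=cv2.imread('pics/c6.png')[205:265,290:340];cv2.imwrite('pics/c6z.png',cv2.resize(im,None,fx=9,fy=9,interpolation=cv2.INTER_CUBIC))"
```

```text
c6 314.5 226.5 16 [0.6587 0.0151 0.1777]
1015.0 279.5 160.5 22.7 tool mm [-56.97 -12.99   0.28] world [0.6574 0.0165 0.1777]
```

View pics/c6z.png

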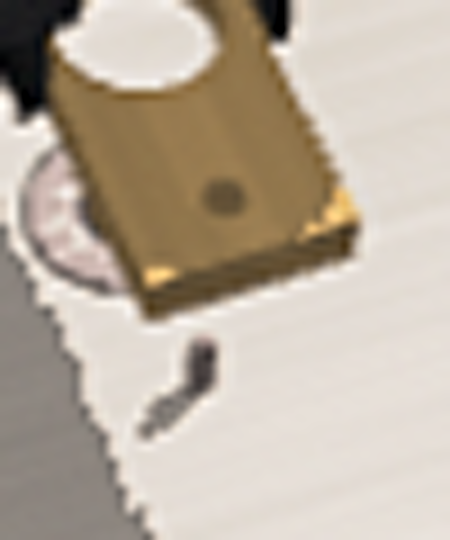

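Emit:
{"fn": "play_rows", "kwargs": {
  "translation": [
    [0,8,1],
    [0,12,1],
    [0,12,0],
    [0,6,0],
    [0,2,0],
    [0,0,0],
    [0,0,0],
    [0,0,0],
    [0,0,0],
    [0,0,0]
  ],
  "turn": [
    [0,0.004,0],
    [0,0,0],
    [0,0,0],
    [0,0,0],
    [0,0,0],
    [0,0,0],
    [0,0,0],
    [0,0,0],
    [0,0,0],
    [0,0,0]
  ],
  "fingers": [-1,-1,-1,-1,-1,-1,-1,-1,-1,-1]
}}

```text
time: 8.1
position: [0.6014, 0.0076, 0.125]
tool_rot: [-0.094, 2.176, -2.177]
ft_force: [-0.3, -0.5, -0.8]
grip_width: 0.64
```

```bash
python3 look.py w7; python3 look.py c7 scene; python3 look.py d7 side; python3 - <<'E'
import cv2,numpy as np
a=cv2.imread('pics/c7.png')[205:265,280:340];b=cv2.imread('pics/d7.png')[190:250,215:300];w=cv2.imread('pics/w7.png')[110:300,200:360]
z=lambda i,h:cv2.resize(i,(int(i.shape[1]*h/i.shape[0]),h),interpolation=cv2.INTER_CUBIC)
cv2.imwrite('pics/cd7.png',np.hstack([z(a,300),z(b,300)]));cv2.imwrite('pics/w7z.png',z(w,560))
E
```

```text
8.1 [0.6014 0.0076 0.125 ] jaw az -85.03 tilt 0.05 F [-0.33 -0.49 -0.8 ] w 0.64
8.15 [0.6014 0.0075 0.125 ] jaw az -85.03 tilt 0.05 F [-0.46  0.44 -0.16] w 0.638
8.2 [0.6013 0.0075 0.1249] jaw az -85.03 tilt 0.04 F [ 0.16  0.11 -1.03] w 0.641
```

View pics/w7z.png

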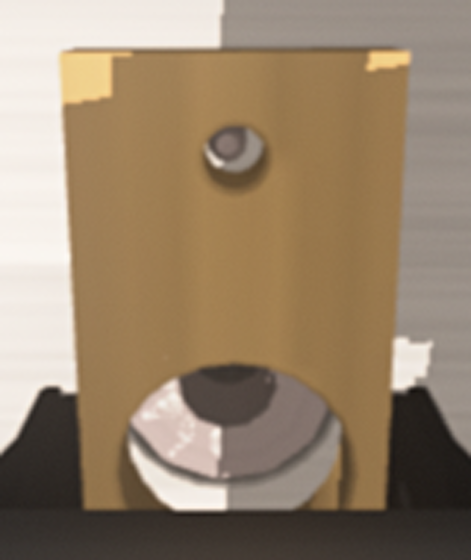

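View pics/cd7.png

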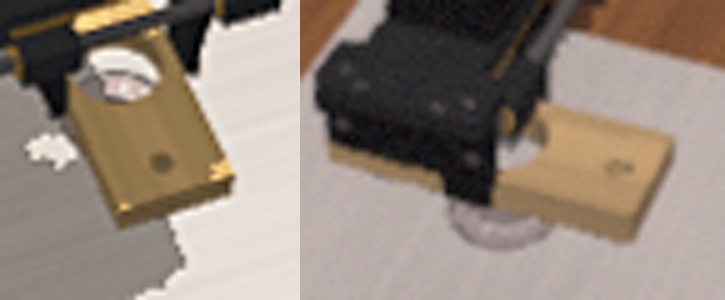

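```bash
python3 - <<'E'
import pickle
from h import *
ci,s=pickle.load(open("pics/w7.pkl","rb"));T=Ro.from_rotvec(s["tool_rot"]).as_matrix();p=np.array(s["position"])
H=cast(ci,200+235/2.947,110+157/2.947,.138);P=cast(ci,200+229/2.947,110+145/2.947,.112)
print(H.round(4),P.round(4),"pin-hole tool mm",(1e3*T.T@(P-H)).round(2),"hole tool",(1e3*T.T@(H-p)).round(2))
im=cv2.imread("pics/w7.png")[140:190,255:305];cv2.imwrite("pics/w7h.png",cv2.resize(im,None,fx=12,fy=12,interpolation=cv2.INTER_CUBIC))
E
```

```text
[0.6569 0.012  0.138 ] [0.6551 0.0129 0.112 ] pin-hole tool mm [ 1.75 26.   -1.13] hole tool [-55.65 -12.91   0.46]
```

View pics/w7h.png

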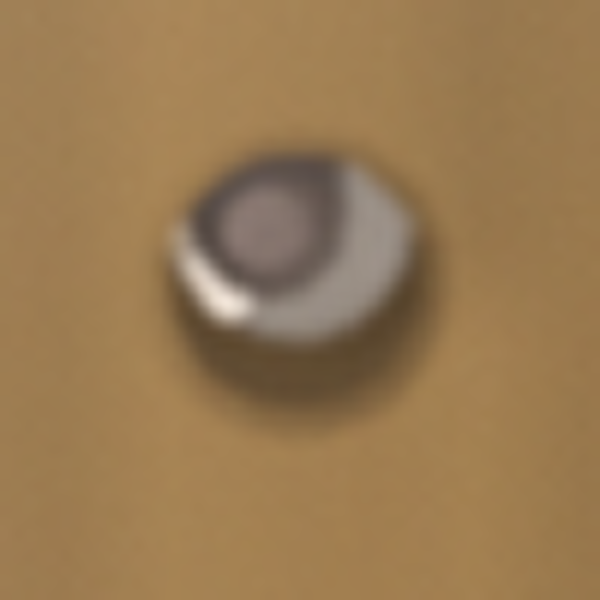

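Emit:
{"fn": "play_rows", "kwargs": {
  "translation": [
    [1.5,0,-1.2],
    [0,0,0],
    [0,0,0],
    [0,2,0],
    [0,3,0],
    [0,3,0],
    [0,3,0],
    [0,3,0],
    [0,2,0],
    [0,0,0]
  ],
  "turn": [
    [0,0,0],
    [0,0,0],
    [0,0,0],
    [0,0,0],
    [0,0,0],
    [0,0,0],
    [0,0,0],
    [0,0,0],
    [0,0,0],
    [0,0,0]
  ],
  "fingers": [-1,-1,-1,-1,-1,-1,-1,-1,-1,-1]
}}

```text
time: 9.08
position: [0.5992, 0.0086, 0.1078]
tool_rot: [-0.096, 2.178, -2.177]
ft_force: [-0.0, -0.3, -0.3]
grip_width: 0.638
```

```bash
python3 look.py w8;  python3 look.py d8 side; python3 - <<'E'
import cv2,numpy as np
b=cv2.imread('pics/d8.png')[190:250,215:300];w=cv2.imread('pics/w8.png')[120:300,200:360]
z=lambda i,h:cv2.resize(i,(int(i.shape[1]*h/i.shape[0]),h),interpolation=cv2.INTER_CUBIC)
cv2.imwrite('pics/w8z.png',np.hstack([z(w,350),z(b,350)])[:,:800])
E
```

```text
9.0833 [0.5992 0.0086 0.1078] jaw az -85.03 tilt 0.05 F [-0.01 -0.28 -0.33] w 0.638
9.1333 [0.5993 0.0086 0.1081] jaw az -85.03 tilt 0.04 F [-0.16  0.23 -0.2 ] w 0.637
```

View pics/w8z.png

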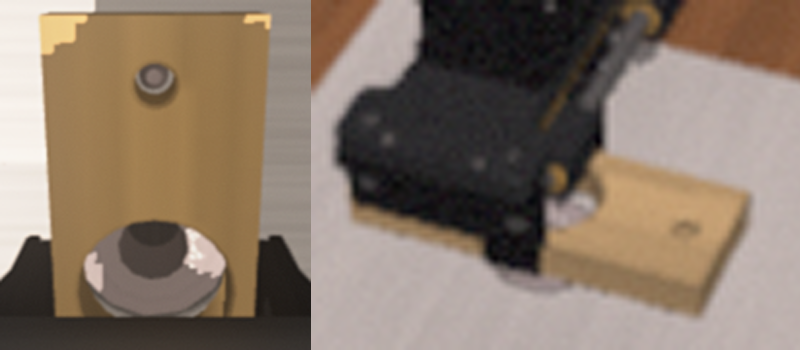

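Emit:
{"fn": "play_rows", "kwargs": {
  "translation": [
    [0,2,0],
    [0,3,0],
    [0,3,0],
    [0,2,0],
    [0,1,0],
    [0,1,0],
    [0,1,0],
    [0,0,0],
    [0,0,0],
    [0,0,0]
  ],
  "turn": [
    [0,0,0],
    [0,0,0],
    [0,0,0],
    [0,0,0],
    [0,0,0],
    [0,0,0],
    [0,0,0],
    [0,0,0],
    [0,0,0],
    [0,0,0]
  ],
  "fingers": [-1,-1,-1,-1,-1,-1,-1,-1,-1,-1]
}}

```text
time: 10.02
position: [0.5993, 0.0086, 0.0966]
tool_rot: [-0.095, 2.176, -2.178]
ft_force: [-3.3, 0.0, 5.5]
grip_width: 0.641
```

Emit:
{"fn": "play_rows", "kwargs": {
  "translation": [
    [0,1,0],
    [0,0,0],
    [0,0,0],
    [0,0,0],
    [0,0,0],
    [0,0,0],
    [0,0,0],
    [0,-6,0],
    [0,-20,0],
    [0,-36,0]
  ],
  "turn": [
    [0,0,0],
    [0,0,0],
    [0,0,0],
    [0,0,0],
    [0,0,0],
    [0,0,0],
    [0,0,0],
    [0,0,0],
    [0,0,0],
    [0,0,0]
  ],
  "fingers": [-1,-1,1,1,1,1,1,1,1,1]
}}

```text
time: 10.85
position: [0.5966, 0.0082, 0.1535]
tool_rot: [-0.104, 2.182, -2.18]
ft_force: [-0.1, -1.4, 0.1]
grip_width: 0.991
```

```bash
python3 look.py w9;  python3 look.py d9 side; python3 look.py c9 scene; python3 - <<'E'
import cv2,numpy as np
b=cv2.imread('pics/d9.png')[180:260,190:310];w=cv2.imread('pics/c9.png')[160:280,230:390]
z=lambda i,h:cv2.resize(i,(int(i.shape[1]*h/i.shape[0]),h),interpolation=cv2.INTER_CUBIC)
cv2.imwrite('pics/w9z.png',np.hstack([z(w,270),z(b,270)])[:,:800])
E
```

```text
10.85 [0.5966 0.0082 0.1535] jaw az -85.02 tilt 0.46 F [-0.06 -1.4   0.07] w 0.991
10.9 [0.6023 0.0091 0.1637] jaw az -85.01 tilt 0.41 F [3.53 0.36 5.43] w 0.994
10.95 [0.6032 0.0094 0.1625] jaw az -85.02 tilt 0.55 F [0.06 0.37 0.31] w 1.0
```

View pics/w9z.png

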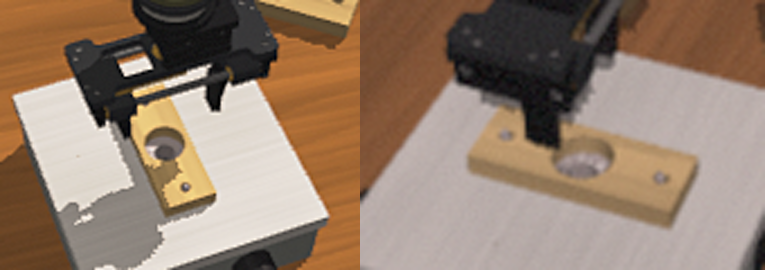

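View pics/w9.png

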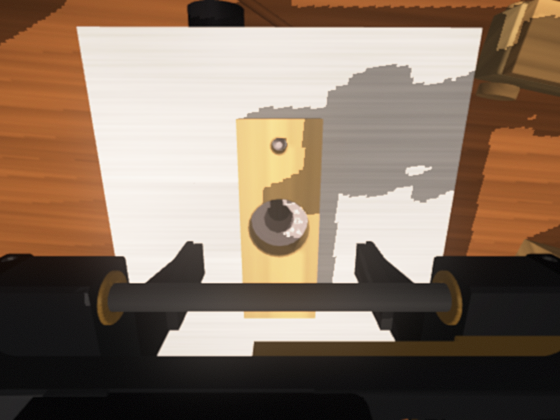

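```bash
python3 - <<'E'
import pickle
from h import *
from bench import ctrl
ci,s=pickle.load(open("pics/w1.pkl","rb"))
print("purple",cast(ci,220,245,.12),cast(ci,218,268,.14))
s=ctrl.get_state();T=Ro.from_rotvec(s["tool_rot"]).as_matrix();p=np.array(s["position"]);print(p)
for tgt in [(.5087,-.302,.23)]:
    print((1e3*T.T@(np.array(tgt)-p)).round(1))
a=np.radians(-106.2);z=np.array([np.cos(a),np.sin(a),0]);y=np.array([0,0,-1.]);R=np.c_[np.cross(y,z),y,z]
print(Ro.from_matrix(T.T@R).as_rotvec())
E
```

```text
purple [ 0.40416171 -0.24516587  0.12      ] [ 0.38806695 -0.24748509  0.14      ]
[0.60182627 0.00909018 0.16007947]
[119.3 -70.4 301.9]
[ 3.31962293e-04  3.69596898e-01 -6.41623602e-03]
```

Emit:
{"fn": "play_rows", "kwargs": {
  "translation": [
    [0,-36,0],
    [8,-30,20],
    [15,0,38],
    [15,0,38],
    [15,0,38],
    [15,0,38],
    [15,0,38],
    [15,0,38],
    [15,0,38],
    [6,-4,16]
  ],
  "turn": [
    [0,0,0],
    [0,0,0],
    [0,0,0],
    [0,0,0],
    [0,0,0],
    [0,0,0],
    [0,0,0],
    [0,0,0],
    [0,0,0],
    [0,0,0]
  ],
  "fingers": [1,1,1,1,0,0,0,0,0,0]
}}

```text
time: 11.83
position: [0.5028, -0.3097, 0.2248]
tool_rot: [-0.09, 2.181, -2.185]
ft_force: [-1.0, -0.9, -0.0]
grip_width: 0.63
```

Emit:
{"fn": "play_rows", "kwargs": {
  "translation": [
    [0,0,0],
    [0,0,0],
    [0,0,0],
    [0,0,0],
    [0,0,0],
    [0,0,0],
    [0,0,0],
    [0,0,0],
    [0,0,0],
    [0,0,0]
  ],
  "turn": [
    [0,0.092,0],
    [0,0.092,0],
    [0,0.092,0],
    [0,0.092,0],
    [0,0,0],
    [0,0,0],
    [0,0,0],
    [0,0,0],
    [0,0,0],
    [0,0,0]
  ],
  "fingers": [0,0,0,0,0,0,0,0,0,0]
}}

```text
time: 12.67
position: [0.5071, -0.3026, 0.2265]
tool_rot: [-0.292, -2.071, 2.071]
ft_force: [0.3, -1.2, -0.0]
grip_width: 0.503
```

```bash
python3 look.py w10
```

```text
12.6667 [ 0.5071 -0.3026  0.2265] jaw az -106.07 tilt 0.0 F [ 0.33 -1.18 -0.  ] w 0.503
```

View pics/w10.png

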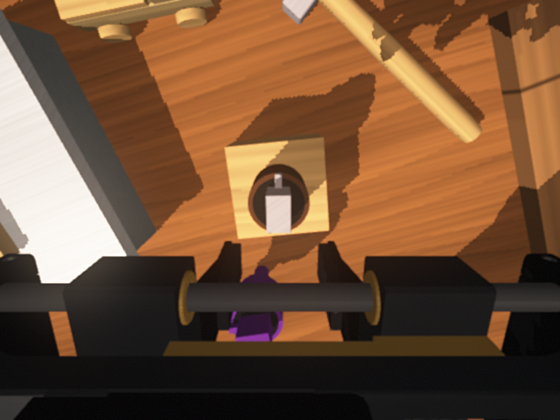

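```bash
python3 - <<'E'
import pickle
from h import *
im=cv2.imread("pics/w10.png");ci,s=pickle.load(open("pics/w10.pkl","rb"))
T=Ro.from_rotvec(s["tool_rot"]).as_matrix();p=np.array(s["position"])
hsv=cv2.cvtColor(im,cv2.COLOR_BGR2HSV)
m=((hsv[...,1]<70)&(hsv[...,2]>120)).astype(np.uint8); m[:165]=0;m[240:]=0;m[:,:255]=0;m[:,305:]=0
m=cv2.morphologyEx(m,cv2.MORPH_OPEN,np.ones((3,3),np.uint8))
cnt,_=cv2.findContours(m,0,1)
for k in cnt:
    a=cv2.contourArea(k)
    if a<15: continue
    r=cv2.minAreaRect(k);z=.152 if a>300 else .128
    W=np.array([cast(ci,*q,z) for q in cv2.boxPoints(r)]);print(a,np.round(r[0],1),np.round(r[1],1),round(r[2],1),np.linalg.norm(np.diff(W,axis=0),axis=1).round(4),W.mean(0).round(4),"tool",(1e3*T.T@(W.mean(0)-p)).round(2))
cv2.imwrite("pics/w10c.png",cv2.resize(im[130:250,210:340],None,fx=5,fy=5,interpolation=cv2.INTER_CUBIC))
E
```

```text
895.0 [277.5 213.5] [37. 25.] 90.0 [0.0195 0.031  0.0203] [ 0.5091 -0.3022  0.152 ] tool [-1.83 74.53 -0.95]
81.5 [277.5 180.5] [13.  7.] 90.0 [0.0059 0.0112 0.006 ] [ 0.5302 -0.3081  0.128 ] tool [-23.73  98.53  -1.07]
```

View pics/w10c.png

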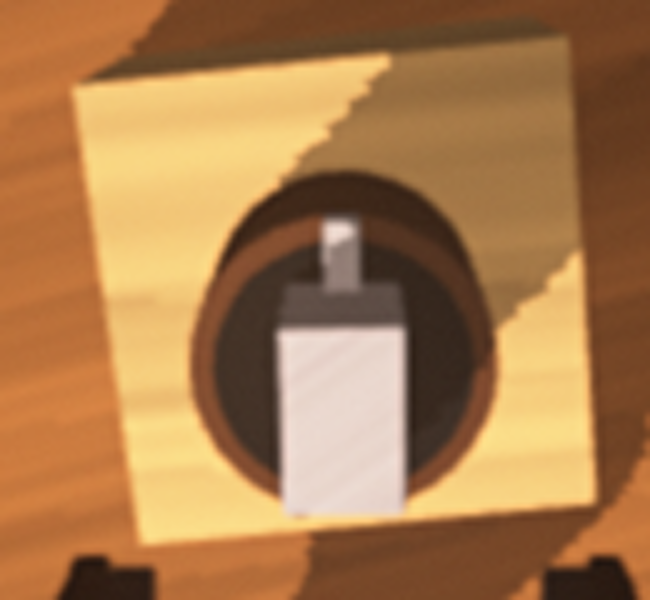

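Emit:
{"fn": "play_rows", "kwargs": {
  "translation": [
    [-1.8,10,-0.9],
    [0,25,0],
    [0,28,0],
    [0,20,0],
    [0,12,0],
    [0,6.5,0],
    [0,0,0],
    [0,0,0],
    [0,0,0],
    [0,0,0]
  ],
  "turn": [
    [0,0,0],
    [0,0,0],
    [0,0,0],
    [0,0,0],
    [0,0,0],
    [0,0,0],
    [0,0,0],
    [0,0,0],
    [0,0,0],
    [0,0,0]
  ],
  "fingers": [0,0,0,0,0,0,0,-1,-1,-1],
  "grip_force": 50
}}

```text
time: 13.55
position: [0.5101, -0.3027, 0.1266]
tool_rot: [-0.296, -2.07, 2.073]
ft_force: [0.4, -0.4, -0.6]
grip_width: 0.354
```

Emit:
{"fn": "play_rows", "kwargs": {
  "translation": [
    [0,0,0],
    [0,0,0],
    [0,0,0],
    [0,0,0],
    [0,-5,0],
    [0,-15,0],
    [0,-25,0],
    [0,-30,0],
    [0,-30,0],
    [0,-20,0]
  ],
  "turn": [
    [0,0,0],
    [0,0,0],
    [0,0,0],
    [0,0,0],
    [0,0,0],
    [0,0,0],
    [0,0,0],
    [0,0,0],
    [0,0,0],
    [0,0,0]
  ],
  "fingers": [-1,-1,-1,-1,-1,-1,-1,-1,-1,-1]
}}

```text
time: 14.38
position: [0.5093, -0.3021, 0.2522]
tool_rot: [-0.294, -2.071, 2.072]
ft_force: [0.7, 0.3, -3.6]
grip_width: 0.227
```

```bash
python3 look.py w11;python3 look.py c11 scene
```

```text
14.3833 [ 0.5093 -0.3021  0.2522] jaw az -106.11 tilt 0.06 F [ 0.67  0.28 -3.59] w 0.227
14.4333 [ 0.5109 -0.303   0.256 ] jaw az -106.12 tilt 0.41 F [ 1.35 -1.21  0.88] w 0.228
```

View pics/w11.png

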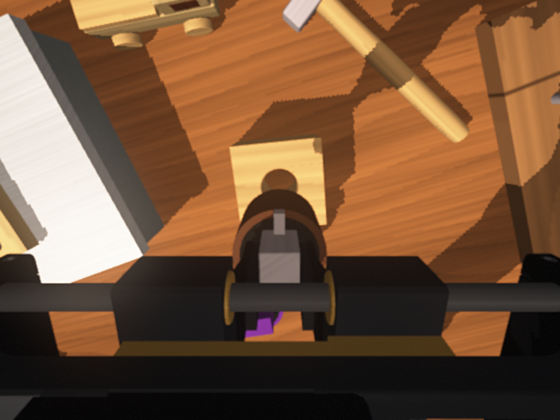

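View pics/c11.png

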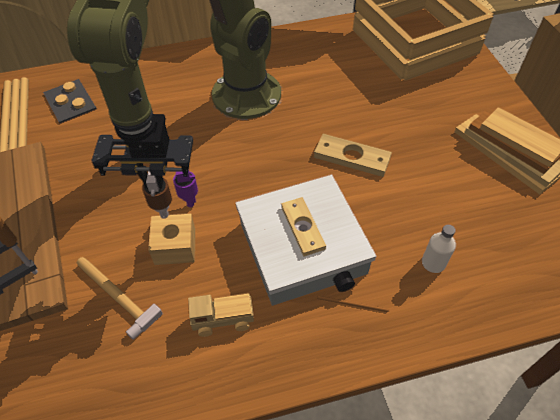

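Emit:
{"fn": "play_rows", "kwargs": {
  "translation": [
    [0,-12,-25],
    [0,0,-38],
    [0,0,-38],
    [0,0,-38],
    [0,0,-38],
    [0,0,-38],
    [0,0,-38],
    [0,0,-38],
    [0,0,-22],
    [1,0,-10]
  ],
  "turn": [
    [0,0,0],
    [0,0,0],
    [0,0,0],
    [0,0,0],
    [0,0,0],
    [0,0,0],
    [0,0,0],
    [0,0,0],
    [0,0,0],
    [0,0,0]
  ],
  "fingers": [-1,-1,-1,-1,-1,-1,-1,-1,-1,-1]
}}

```text
time: 15.32
position: [0.5968, 0.0142, 0.2594]
tool_rot: [-0.282, -2.076, 2.07]
ft_force: [0.4, -0.2, -4.2]
grip_width: 0.225
```

Emit:
{"fn": "play_rows", "kwargs": {
  "translation": [
    [0,0,0],
    [0,0,0],
    [0,0,0],
    [0,0,0],
    [0,0,0],
    [0,0,0],
    [0,0,0],
    [0,0,0],
    [0,0,0],
    [0,0,0]
  ],
  "turn": [
    [0,-0.1,0],
    [0,-0.1,0],
    [0,-0.1,0],
    [0,-0.1,0],
    [0,-0.1,0],
    [0,0,0],
    [0,0,0],
    [0,0,0],
    [0,0,0],
    [0,0,0]
  ],
  "fingers": [-1,-1,-1,-1,-1,-1,-1,-1,-1,-1]
}}

```text
time: 16.15
position: [0.5976, 0.0082, 0.2617]
tool_rot: [-0.231, 2.107, -2.107]
ft_force: [-0.1, 0.4, -3.1]
grip_width: 0.23
```

```bash
python3 look.py w12;python3 look.py c12 scene;python3 look.py d12 side; python3 - <<'E'
import cv2,numpy as np
b=cv2.imread('pics/d12.png')[100:260,190:330];w=cv2.imread('pics/c12.png')[130:280,230:390]
z=lambda i,h:cv2.resize(i,(int(i.shape[1]*h/i.shape[0]),h),interpolation=cv2.INTER_CUBIC)
cv2.imwrite('pics/cd12.png',np.hstack([z(w,400),z(b,400)])[:,:800])
E
```

```text
16.15 [0.5976 0.0082 0.2617] jaw az -77.53 tilt 0.03 F [-0.11  0.42 -3.08] w 0.23
16.2 [0.5977 0.0083 0.2619] jaw az -77.52 tilt 0.02 F [-0.11  0.79 -3.01] w 0.224
16.25 [0.5977 0.0084 0.262 ] jaw az -77.5 tilt 0.01 F [-0.34  0.04 -2.8 ] w 0.23
```

View pics/cd12.png

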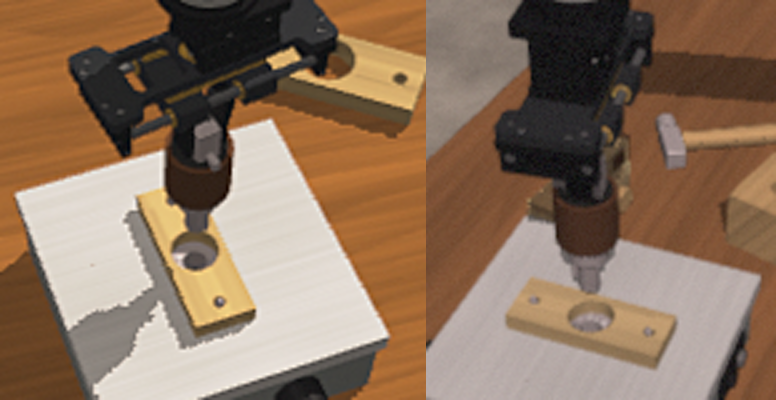

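View pics/w12.png

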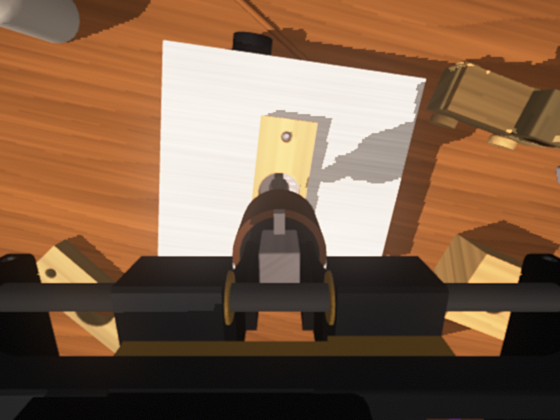

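Emit:
{"fn": "play_rows", "kwargs": {
  "translation": [
    [0,6,0],
    [0,10,0],
    [0,8,0],
    [0,4,0],
    [0,2,0],
    [0,0,0],
    [0,0,0],
    [0,0,0],
    [0,0,0],
    [0,0,0]
  ],
  "turn": [
    [0,0,0],
    [0,0,0],
    [0,0,0],
    [0,0,0],
    [0,0,0],
    [0,0,0],
    [0,0,0],
    [0,0,0],
    [0,0,0],
    [0,0,0]
  ],
  "fingers": [-1,-1,-1,-1,-1,-1,-1,-1,-1,-1]
}}

```text
time: 17.13
position: [0.598, 0.0084, 0.2324]
tool_rot: [-0.231, 2.105, -2.106]
ft_force: [-0.1, 0.2, -4.1]
grip_width: 0.224
```

```bash
python3 look.py c13 scene;python3 look.py d13 side; python3 - <<'E'
import cv2,numpy as np
b=cv2.imread('pics/d13.png')[180:250,220:290];w=cv2.imread('pics/c13.png')[180:250,270:340]
b0=cv2.imread('pics/d9.png')[180:250,220:290];w0=cv2.imread('pics/a_scene.png')[180:250,270:340]
z=lambda i:cv2.resize(i,None,fx=5.5,fy=5.5,interpolation=cv2.INTER_CUBIC)
cv2.imwrite('pics/cd13.png',np.hstack([z(w),z(b)])[:,:800])
E
```

```text
17.1333 [0.598  0.0084 0.2324] jaw az -77.47 tilt 0.04 F [-0.1   0.24 -4.11] w 0.224
17.1833 [0.598  0.0084 0.2323] jaw az -77.46 tilt 0.03 F [-0.05  0.2  -3.58] w 0.223
```

View pics/cd13.png

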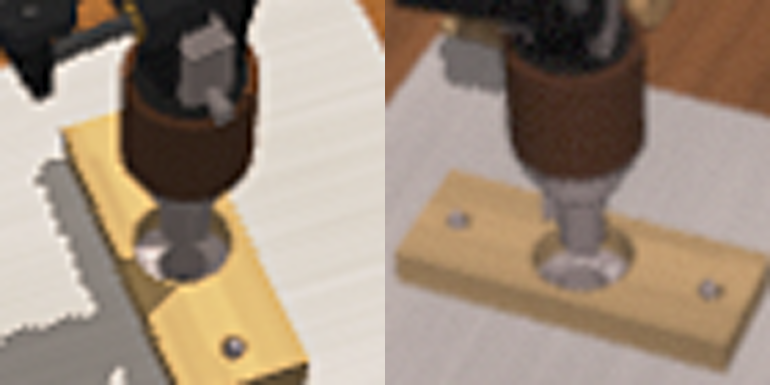

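```bash
python3 - <<'E'
import pickle
from h import *
for n,(ox,oy) in dict(c13=(270,180),d13=(220,180)).items():
    ci,s=pickle.load(open(f"pics/{n}.pkl","rb"));p=np.array(s["position"])
    off=385 if n[0]=="d" else 0
    for z in [.09,.115,.14,.17,.26]:
        q=proj(ci,[p[0],p[1],z]);print(n,z,q.round(1),"crop",((q-[ox,oy])*5.5+[off,0]).round(0))
E
```

```text
c13 0.09 [302.7 227.3] crop [180. 260.]
c13 0.115 [303.  221.4] crop [182. 227.]
c13 0.14 [303.3 215.2] crop [183. 194.]
c13 0.17 [303.7 207.6] crop [185. 152.]
c13 0.26 [304.8 182.8] crop [191.  15.]
d13 0.09 [256.3 230.5] crop [584. 278.]
d13 0.115 [255.9 223. ] crop [583. 237.]
d13 0.14 [255.6 215.2] crop [581. 194.]
d13 0.17 [255.1 205.5] crop [578. 140.]
d13 0.26 [253.7 173.5] crop [570. -36.]
```

Emit:
{"fn": "play_rows", "kwargs": {
  "translation": [
    [0,5,0],
    [0,7,0],
    [0,5,0],
    [0,3,0],
    [0,3,0],
    [0,3,0],
    [0,3,0],
    [0,2,0],
    [0,0,0],
    [0,0,0]
  ],
  "turn": [
    [0,0,0],
    [0,0,0],
    [0,0,0],
    [0,0,0],
    [0,0,0],
    [0,0,0],
    [0,0,0],
    [0,0,0],
    [0,0,0],
    [0,0,0]
  ],
  "fingers": [-1,-1,-1,-1,-1,-1,-1,-1,-1,-1]
}}

```text
time: 18.07
position: [0.5978, 0.0084, 0.201]
tool_rot: [-0.231, 2.106, -2.106]
ft_force: [0.9, 0.1, -3.7]
grip_width: 0.226
```

```bash
python3 look.py c14 scene;python3 look.py d14 side; python3 - <<'E'
import cv2,numpy as np
b=cv2.imread('pics/d14.png')[180:250,220:290];w=cv2.imread('pics/c14.png')[180:250,270:340]
z=lambda i:cv2.resize(i,None,fx=5.5,fy=5.5,interpolation=cv2.INTER_CUBIC)
cv2.imwrite('pics/cd14.png',np.hstack([z(w),z(b)])[:,:800])
E
```

```text
18.0667 [0.5978 0.0084 0.201 ] jaw az -77.46 tilt 0.0 F [ 0.86  0.08 -3.68] w 0.226
18.1167 [0.5979 0.0084 0.2012] jaw az -77.46 tilt 0.01 F [ 0.02 -0.5  -2.96] w 0.223
```

View pics/cd14.png

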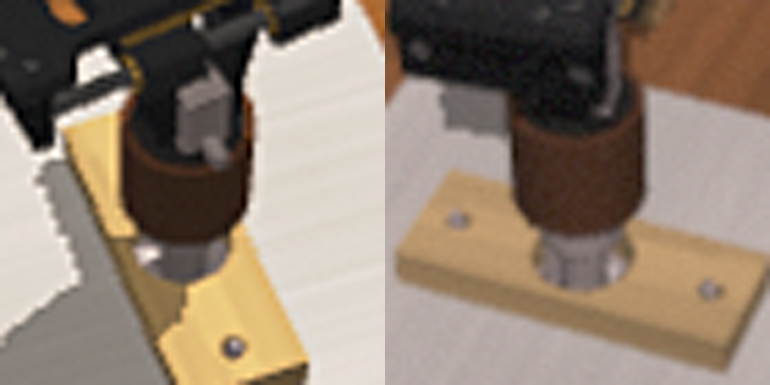

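Emit:
{"fn": "play_rows", "kwargs": {
  "translation": [
    [0,2,0],
    [0,2,0],
    [0,2,0],
    [0,2,0],
    [0,2,0],
    [0,2,0],
    [0,1,0],
    [0,0,0],
    [0,0,0],
    [0,0,0]
  ],
  "turn": [
    [0,0,0],
    [0,0,0],
    [0,0,0],
    [0,0,0],
    [0,0,0],
    [0,0,0],
    [0,0,0],
    [0,0,0],
    [0,0,0],
    [0,0,0]
  ],
  "fingers": [-1,-1,-1,-1,-1,-1,-1,-1,-1,-1]
}}

```text
time: 19.0
position: [0.5978, 0.0084, 0.1881]
tool_rot: [-0.231, 2.106, -2.106]
ft_force: [0.2, -0.2, -4.1]
grip_width: 0.222
```

```bash
python3 -c "
from bench import ctrl
s=ctrl.get_state();print(s['position'],s['ft_force'],s['torque'])"
```

```text
[0.59778561 0.00841342 0.18810018] [ 0.20502887 -0.15260476 -4.12917504] [-0.03100013 -0.01352025  0.01815297]
```

Emit:
{"fn": "play_rows", "kwargs": {
  "translation": [
    [0,3,0],
    [0,3,0],
    [0,3,0],
    [0,3,0],
    [0,3,0],
    [0,2,0],
    [0,2,0],
    [0,1,0],
    [0,0,0],
    [0,0,0]
  ],
  "turn": [
    [0,0,0],
    [0,0,0],
    [0,0,0],
    [0,0,0],
    [0,0,0],
    [0,0,0],
    [0,0,0],
    [0,0,0],
    [0,0,0],
    [0,0,0]
  ],
  "fingers": [-1,-1,-1,-1,-1,-1,-1,-1,-1,-1]
}}

```text
time: 19.83
position: [0.5986, 0.0086, 0.1697]
tool_rot: [-0.229, 2.104, -2.106]
ft_force: [-0.8, -0.4, 7.7]
grip_width: 0.229
```

Emit:
{"fn": "play_rows", "kwargs": {
  "translation": [
    [0,1,0],
    [0,1,0],
    [0,1,0],
    [0,0,0],
    [0,0,0],
    [0,0,0],
    [0,0,0],
    [0,0,0],
    [0,0,0],
    [0,0,0]
  ],
  "turn": [
    [0,0,0],
    [0,0,0],
    [0,0,0],
    [0,0,0],
    [0,0,0],
    [0,0,0],
    [0,0,0],
    [0,0,0],
    [0,0,0],
    [0,0,0]
  ],
  "fingers": [-1,-1,-1,-1,-1,-1,-1,-1,-1,-1]
}}

```text
time: 20.67
position: [0.5988, 0.0086, 0.1679]
tool_rot: [-0.228, 2.103, -2.106]
ft_force: [-3.4, -0.2, 14.1]
grip_width: 0.225
```

Emit:
{"fn": "play_rows", "kwargs": {
  "translation": [
    [0,1,0],
    [0,0.5,0],
    [0,0,0],
    [0,0,0],
    [0,0,0],
    [0,0,0],
    [0,0,0],
    [0,0,0],
    [0,0,0],
    [0,0,0]
  ],
  "turn": [
    [0,0,0],
    [0,0,0],
    [0,0,0],
    [0,0,0],
    [0,0,0],
    [0,0,0],
    [0,0,0],
    [0,0,0],
    [0,0,0],
    [0,0,0]
  ],
  "fingers": [-1,-1,-1,-1,-1,-1,-1,-1,-1,-1]
}}

```text
time: 21.5
position: [0.5989, 0.0086, 0.1679]
tool_rot: [-0.228, 2.102, -2.107]
ft_force: [-7.2, -1.1, 21.2]
grip_width: 0.225
```

```bash
python3 look.py c15 scene;python3 look.py d15 side; python3 - <<'E'
import cv2,numpy as np
b=cv2.imread('pics/d15.png')[170:260,210:300];w=cv2.imread('pics/c15.png')[170:260,260:350]
z=lambda i:cv2.resize(i,None,fx=4.3,fy=4.3,interpolation=cv2.INTER_CUBIC)
cv2.imwrite('pics/cd15.png',np.hstack([z(w),z(b)])[:,:800])
E
```

```text
21.5 [0.5989 0.0086 0.1679] jaw az -77.47 tilt 0.21 F [-7.23 -1.08 21.24] w 0.225
21.55 [0.5989 0.0086 0.1679] jaw az -77.47 tilt 0.22 F [-6.18 -1.04 20.63] w 0.225
```

View pics/cd15.png

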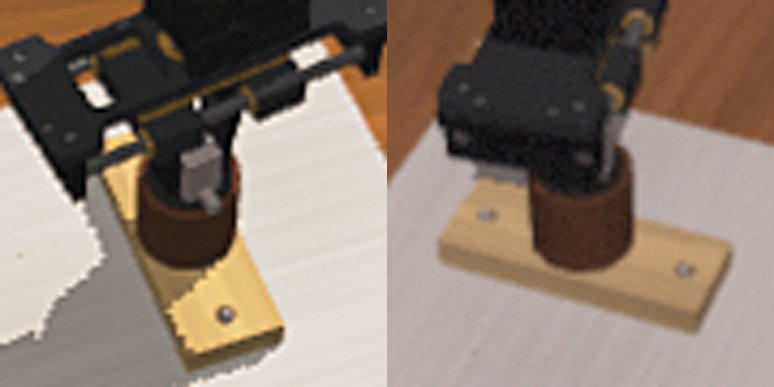

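View pics/c15.png

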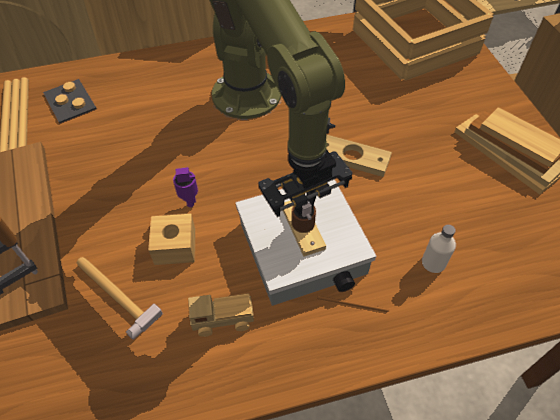

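```bash
python3 -c "
from bench import ctrl
print(ctrl.close_job()); s=ctrl.get_state();print(s['time'],s['position'],s['ft_force'],s['grip_width'])"
```

```text
the job is handed in; nothing more can be done
None
the job is handed in; nothing more can be done
```

The throat plate is on the sander and the spindle is pressed home. I handed the job in at about 21.6 s, still gripping the spindle; no verdict was reported.

- **Plate:** I seated the smaller plate over both pins and let go. The scene and side views show both pin tips in their holes and the plate flat on the table.
- **Spindle:** I took it from the rack and turned it to the keyway, which I saw at about 12.5° from the world's +x. It went in with no contact force.
- **Pressed home:** The tool stopped at z = 0.1679 m, against an expected 0.1675 m. A further 1.5 mm push left it there while the force rose from 14 to 21 N, so the collar is on a hard stop. The tilt was 0.2° and the gripper was on the tang, with a 50 N grip setting. I had no direct ejector reading; I judged it from height and force.
- **Other things:** The truck, glue bottle, hammer, purple spindle and larger plate look unmoved in the last scene picture.
- **Disagreement:** The scene camera put things about 4 mm further out in x than the wrist camera. I went by the wrist camera, by sighting the pin through the plate's hole, and by comparing positions within one picture. The fits bore this out, but a sideways force of about 7 N remained at the end.

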